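Lock the valuables away in the desk safe

TASK

Lock up for the night: put every valuable that is out on the desk (of the watch case, cufflink box, silver bar, round coin tin and backup drive, whichever are there) into the open desk safe, then push its lid down until it snaps home on its catch. Then lock it on the safe's own keypad, one key at a time, let up between presses: 2, 7, 2, 5 (keys laid out like a telephone's, seen from the front of the safe), and last the bottom right-hand key; press no key outside this code, and leave everything else on the desk where it is.

Things in the scene. Friction and masses are not known exactly. Their poses are not given: they have to be found in the camera images.
- safe: Dark-grey steel desk safe, fixed, 222 x 426 x 86 mm. x points from its front (robot's side) to its back, y to the left, z up; origin on the table under the centre of its open-topped compartment (left part): inside 210 (x) by 290 (y) mm, felt floor at z = 12, wall tops at z = 72 mm, walls 6 mm. Right part: lock console, a block from y = -151 to -275 mm, top at z = 86, with the keypad.
- keypad (a point): Centre of the keypad, level with the resting key tops (z = 96 mm); axes as the safe's. 12 blank grey square keys, 20 mm wide, 10 mm proud, laid out like a telephone's seen from the robot's side: rows at x = +54 (1 2 3), +18 (4 5 6), -18 (7 8 9), -54 mm (star 0 hash); columns at y = +36 (left), 0, -36 mm. Sprung: 5 mm travel, 1.5 N rising to 5 N; counts from 3.5 mm.
- lid (a joint): Angle of the lid (222 x 302 x 14 mm): 0 shut, 1.62 to 1.82 open at the start, stop 1.85. Hinge line along the safe's y at safe x = +111, z = +72 mm; shut, its underside lies at z = 72 mm. A 12 mm pull lip juts from its front. Stays where left; about 4 N at the edge moves it. At 0.06 rad it meets a sprung catch: press the front edge down with 10 to 15 N to snap it past; then it holds below 0.01.
- key_1 (a joint): Travel (m) of the 1 key (far row, left): 0 up, 0.005 fully down.
- key_2 (a joint): Travel (m) of the 2 key (far row, middle): 0 up, 0.005 fully down.
- key_3 (a joint): Travel (m) of the 3 key (far row, right): 0 up, 0.005 fully down.
- key_4 (a joint): Travel (m) of the 4 key (second row, left): 0 up, 0.005 fully down.
- key_5 (a joint): Travel (m) of the 5 key (second row, middle): 0 up, 0.005 fully down.
- key_6 (a joint): Travel (m) of the 6 key (second row, right): 0 up, 0.005 fully down.
- key_7 (a joint): Travel (m) of the 7 key (third row, left): 0 up, 0.005 fully down.
- key_8 (a joint): Travel (m) of the 8 key (third row, middle): 0 up, 0.005 fully down.
- key_9 (a joint): Travel (m) of the 9 key (third row, right): 0 up, 0.005 fully down.
- key_star (a joint): Travel (m) of the bottom left (star) key (near row, left): 0 up, 0.005 fully down.
- key_0 (a joint): Travel (m) of the 0 key (near row, middle): 0 up, 0.005 fully down.
- key_hash (a joint): Travel (m) of the bottom right (hash) key (near row, right): 0 up, 0.005 fully down.
- watch_case: Valuable: brown wooden watch case, 95 by 60 by 40 mm high, 0.28 kg, brass clasp; its origin is the centre of its underside, x along its length, y along its width, z up.
- cufflink_box: Valuable: small tan leather cufflink box with a brass line round it, 72 by 46 by 34 mm high, 0.16 kg; its origin is the centre of its underside, x along its length, y along its width, z up.
- silver_bar: Valuable: cast silver bar, 90 by 42 by 18 mm high, 0.55 kg; its origin is the centre of its underside, x along its length, y along its width, z up.
- coin_tin: Valuable: round brass coin tin, 56 mm across, 38 mm high, 0.22 kg; its origin is the centre of its underside, z up.
- backup_drive: Valuable: portable backup drive, black with a metal top plate, 94 by 58 by 20 mm high, 0.2 kg; its origin is the centre of its underside, x along its length, y along its width, z up.
- stapler: Bystander: black and steel stapler, 125 by 36 by 45 mm high, standing among the valuables; its origin is the centre of its underside, x along its length, y along its width, z up.
- glasses_case: Bystander: long dark leather glasses case, 160 by 62 by 36 mm high, right of the safe; its origin is the centre of its underside, x along its length, y along its width, z up.
- mug: Bystander: white mug, 82 mm across, 95 mm high, handle out to about 75 mm along its y; origin under its centre.
- bronze_horse: Bystander: bronze horse on a marble base, 130 by 55 by 130 mm high; origin under the centre of the base.
Mind the look-alikes: they are no part of the job. What is shaped like the silver_bar but pink or red is not meant.

How it is judged:
On the way, in this order (a step that is already met when the one before it is completed fails the run):
1. all the valuables present lie inside the safe's compartment, at rest, the lid still open (x of watch_case in the frame of safe between -0.105 and 0.105 m and y of watch_case in the frame of safe between -0.145 and 0.145 m and z of watch_case in the frame of safe between 0 and 0.055 m and linear speed of each of watch_case, cufflink_box, silver_bar, coin_tin, backup_drive below 0.05 m/s and x of cufflink_box in the frame of safe between -0.105 and 0.105 m and y of cufflink_box in the frame of safe between -0.145 and 0.145 m and z of cufflink_box in the frame of safe between 0 and 0.055 m and x of silver_bar in the frame of safe between -0.105 and 0.105 m and y of silver_bar in the frame of safe between -0.145 and 0.145 m and z of silver_bar in the frame of safe between 0 and 0.055 m and x of coin_tin in the frame of safe between -0.105 and 0.105 m and y of coin_tin in the frame of safe between -0.145 and 0.145 m and z of coin_tin in the frame of safe between 0 and 0.055 m and x of backup_drive in the frame of safe between -0.105 and 0.105 m and y of backup_drive in the frame of safe between -0.145 and 0.145 m and z of backup_drive in the frame of safe between 0 and 0.055 m and value of joint lid above 0.1 rad), for 0.3 s.
2. the lid is shut, snapped onto its catch (value of joint lid below 0.02 rad), for 0.3 s.
3. key 2 alone is pressed (value of joint key_2 above 0.0035 m and value of joint lid below 0.02 rad and value of joint each of key_1, key_3, key_4, key_5, key_6, key_7, key_8, key_9, key_star, key_0, key_hash below 0.002 m), for 0.05 s.
4. key 7 alone is pressed (value of joint key_7 above 0.0035 m and value of joint lid below 0.02 rad and value of joint each of key_1, key_2, key_3, key_4, key_5, key_6, key_8, key_9, key_star, key_0, key_hash below 0.002 m), for 0.05 s.
5. key 2 alone is pressed again (all of step 3), for 0.05 s.
6. key 5 alone is pressed (value of joint key_5 above 0.0035 m and value of joint lid below 0.02 rad and value of joint each of key_1, key_2, key_3, key_4, key_6, key_7, key_8, key_9, key_star, key_0, key_hash below 0.002 m), for 0.05 s.
7. the bottom right-hand key alone is pressed (value of joint key_hash above 0.0035 m and value of joint lid below 0.02 rad and value of joint each of key_1, key_2, key_3, key_4, key_5, key_6, key_7, key_8, key_9, key_star, key_0 below 0.002 m), for 0.05 s.
At the end, for the whole second after the job is handed in: Every valuable present lies at rest inside the compartment (its origin within the inner walls and less than 55 mm above table level), the lid is seated on its catch (below 0.02 rad) and all keys are up again (within 1.5 mm) (x of watch_case in the frame of safe between -0.105 and 0.105 m and y of watch_case in the frame of safe between -0.145 and 0.145 m and z of watch_case in the frame of safe between 0 and 0.055 m and linear speed of each of watch_case, cufflink_box, silver_bar, coin_tin, backup_drive below 0.05 m/s and x of cufflink_box in the frame of safe between -0.105 and 0.105 m and y of cufflink_box in the frame of safe between -0.145 and 0.145 m and z of cufflink_box in the frame of safe between 0 and 0.055 m and x of silver_bar in the frame of safe between -0.105 and 0.105 m and y of silver_bar in the frame of safe between -0.145 and 0.145 m and z of silver_bar in the frame of safe between 0 and 0.055 m and x of coin_tin in the frame of safe between -0.105 and 0.105 m and y of coin_tin in the frame of safe between -0.145 and 0.145 m and z of coin_tin in the frame of safe between 0 and 0.055 m and x of backup_drive in the frame of safe between -0.105 and 0.105 m and y of backup_drive in the frame of safe between -0.145 and 0.145 m and z of backup_drive in the frame of safe between 0 and 0.055 m and value of joint lid below 0.02 rad and value of joint each of key_1, key_2, key_3, key_4, key_5, key_6, key_7, key_8, key_9, key_star, key_0, key_hash below 0.0015 m); the robot touches nothing.
It fails at once if with the lid shut, a key that is not in the code (1, 3, 4, 6, 8, 9, 0 or bottom left) is pressed past half-way (value of joint lid below 0.03 rad and value of joint any of key_1, key_3, key_4, key_6, key_8, key_9, key_star, key_0 above 0.003 m).
It fails at once if a bystander is shifted by more than 40 mm (distance of any of stapler, glasses_case, mug, bronze_horse from where it was at the start of the episode above 0.04 m).
Of watch_case, cufflink_box, silver_bar, coin_tin, backup_drive only 3 to 5 are there at a start; the rules pass over those that are not, and their reading is None.
At some moment in a run one of watch_case, cufflink_box, silver_bar, coin_tin, backup_drive may be knocked a few centimetres aside while the robot is not near it.
Once in a run the grip may slacken for a moment while it holds something.
It also fails if it takes over 210 s, if anything falls off the work surface, if the arm or the gripper's body presses on something with over 40 N, if the wrist force passes 120 N, or if a joint passes its speed limit or range.

ROBOT

A 7-joint arm with a two-finger parallel gripper is mounted at the origin on the work surface. World frame = base frame: x ahead of the robot, y to its left, z up, the work surface at z = 0. Lengths are in m, angles in rad, forces in N, time in s.
With the tool pointing down it reaches from about 0.4 to 0.85 m from the base axis. Payload 4.5 kg.
Tool frame: the origin (TCP) lies between the finger pads; the fingertips stand r.tip_reach ahead of it and the grasp point (between the pads) lies 3 mm ahead of it (r.tip_reach is the distance from the TCP to the fingertips, in m); z points along the fingers, y is the line along which they close (so a half turn about z gives the same grasp; the last joint's range is limited). The gripper opens to 88 mm and grips with 3 to 60 N. Pads are 18 mm wide; open, the fingers measure 123 mm over their backs; the gripper's body (75 mm by 187 mm) begins 45 mm behind the grasp point.
Start: joints at [1.276, 0.689, -0.195, 1.565, 0.157, 0.902, -0.215], TCP at [0.202, -0.592, 0.261] pointing down, gripper open.
Joint ranges: [-3.01, 3.01], [-0.46, 2.08], [-1.47, 1.51], [0.13, 2.56], [-1, 4.14], [0.04, 2.09], [-2.66, 2.66]. Speed limits (rad/s): [2.57, 2.57, 3.14, 3.14, 3.14, 3.14, 3.14].

INTERFACE

Orientations are given as a unit quaternion [x, y, z, w].
In Python, from plant import r gives the robot as it stands.
- The arm moves only by the tool step_arm, never from a script. Its argument "motion" is a list of rows, each an object with "dp": the shift along the tool's x, y, z in mm, a list of three; "twist": the turn, a rotation vector about the tool's x, y, z in rad, a list of three; "hand": the opening, from -1 (shut) to 1 (fully open). In form: [{"dp": [dx, dy, dz], "twist": [rx, ry, rz], "hand": hand}, ...]. A call has 1 to 5 rows; each row is the pose to reach, as a shift and turn from the pose commanded when the call began, along the tool's axes at that moment; what a row does not reach only later rows make up. A row lasts 1/8 s, in which the tool goes at most 62.5 mm and 10.7 degrees, less where a joint would pass 70% of its speed; a pose out of reach is approached as far as the arm can. A call with a gripper value outside its range is refused whole. The fingers move at their own pace and stop on an object; "force" is the grip in N (left out, the last holds). Time passes only in rows, so rows that repeat a pose let the fingers close. It gives the time, the measured TCP pose, the force, the opening and the grip force at its end, in the units of the state.
- r.get_state(): the state, without advancing time (a new reading comes with each control period).
- r.snapshot(name): name is "side" or "top"; returns a dict with "pixels" (384x512x3 uint8, red, green, blue), "depth" (384x512 float32, m along the optical axis (not along the pixel's ray), 0 where there is no reading), "fx", "fy", "cx", "cy" (pixels), "xyz" and "orientation" of the camera in the world. Camera axes: x right, y down, z forward; pixel columns grow to the right and rows downward; lengths in m; the calibration is good to about 2 mm. A picture is of the moment at which its call begins.
- r.finish_job(): hands the job in; it is judged then, once.
Trained networks look in the newest picture that a camera, given by its name, has taken for a name from the list of things; names that differ only in an ending like _2 or _b are one class to them, and where a whole thing is asked for, a point or a joint stands for the part that bears it (a point fixed in the world has none). Each returns a list of dicts, best first, with "score" (0 to 1); they miss things now and then, are a little off and sometimes report something else, mostly with a low value. They report only what shows in the picture. A call takes as long as a camera call. They do not tell look-alikes from the thing itself.
- r.search_frame(camera, thing): "at" ([x, y, z] in m, in the coordinates of the camera as it stood for that picture, good to about 4 mm: the middle of the surface that is visible of it).
The state is a dict: "clock": time; "q": joint angles; "qd": joint speeds; "joint_torque": joint torques, N m; "tool_pos": TCP position; "eef_rot": TCP orientation; "contact_force": force on the tool from outside, world axes, zero at the start; "moment": the same for the moment, N m; "opening": opening from 0.0 (shut) to 1.0 (fully open); "finger_force": force on a finger pad.
Only numpy, scipy, OpenCV 4.12 (cv2) and the standard library are available. Lean on these libraries where they do the work, as an engineer would, in place of code of your own. Each camera call takes 0.05 s, during which the arm holds its last target. There are 200 camera calls.

## Working session

There is one attempt and no reset: what is moved stays moved. The work goes in short steps, Python scripts to look and compute and a tool call to move; the robot and the scene stay as the last step left them, time stands still between calls to the robot, and variables do not carry over. Pictures are saved under pics/ and viewed, at most 14 in all, crops included, and the job is handed in when it is done.

Besides the shell and the picture viewer there is one more tool, called after "Request:" as a command line: name --argument value ..., lists and objects as JSON in quotes. step_arm: Moves the arm, as the interface text tells. Its arguments: {"type":"object","properties":{"motion":{"type":"array"},"force":{"type":"number"}},"required":["motion"]}

```bash
ls; mkdir -p pics
cat > h.py <<'E'
import numpy as np, cv2
from scipy.spatial.transform import Rotation as R
from plant import r
def snap(n,save=None):
    s=r.snapshot(n)
    if save: cv2.imwrite('pics/'+save,s['pixels'][:,:,::-1])
    return s
def w(s,p): return R.from_quat(s['orientation']).apply(p)+np.array(s['xyz'])
def cloud(s):
    d=s['depth'];v,u=np.mgrid[:384,:512]
    P=np.stack([(u-s['cx'])/s['fx']*d,(v-s['cy'])/s['fy']*d,d],-1)
    return w(s,P.reshape(-1,3)).reshape(384,512,3)
E
python3 - <<'E'
from h import *
for n in ('top','side'):
    s=snap(n,n+'1.png'); print(n,s['xyz'],s['orientation'],s['fx'])
    np.savez('/tmp/'+n,c=cloud(s),p=s['pixels'])
    for t in 'safe keypad lid watch_case cufflink_box silver_bar coin_tin backup_drive stapler glasses_case mug bronze_horse'.split():
        for f in r.search_frame(n,t)[:3]: print(t,round(f['score'],2),w(s,f['at']).round(3))
st=r.get_state();print(st['clock'],st['tool_pos'],st['eef_rot'],r.tip_reach)
E
```

```text
pics
top [0.37056423 0.02179469 1.32275531] [-0.70051418  0.71082261 -0.05053698  0.03817211] 363.0537150594588
safe 0.64 [ 0.578 -0.181  0.082]
safe 0.47 [ 0.674 -0.148  0.211]
safe 0.27 [ 0.52  -0.351  0.096]
keypad 0.9 [ 0.577 -0.185  0.084]
keypad 0.32 [ 0.493 -0.31   0.097]
lid 0.95 [ 0.673 -0.147  0.21 ]
silver_bar 0.89 [0.311 0.331 0.018]
silver_bar 0.8 [0.631 0.396 0.016]
silver_bar 0.69 [0.257 0.48  0.017]
coin_tin 0.45 [0.588 0.261 0.037]
backup_drive 0.6 [ 0.521 -0.349  0.096]
stapler 0.67 [0.482 0.427 0.04 ]
glasses_case 0.97 [ 0.457 -0.582  0.035]
glasses_case 0.25 [ 0.557 -0.354  0.091]
mug 0.75 [0.458 0.609 0.049]
mug 0.36 [ 0.479 -0.342  0.093]
bronze_horse 0.68 [0.741 0.205 0.075]
side [0.44848606 0.96864693 0.89351631] [-0.0422712   0.90491563 -0.42330609  0.01236125] 370.3959643379831
safe 0.95 [ 0.582 -0.158  0.071]
keypad 0.83 [ 0.585 -0.158  0.068]
lid 0.55 [ 0.678 -0.121  0.197]
watch_case 0.49 [ 0.583 -0.155  0.07 ]
silver_bar 0.89 [0.357 0.178 0.019]
silver_bar 0.87 [0.313 0.336 0.014]
silver_bar 0.79 [0.443 0.309 0.016]
coin_tin 0.75 [0.588 0.276 0.035]
backup_drive 0.71 [0.6   0.174 0.018]
stapler 0.92 [0.48  0.444 0.039]
glasses_case 0.85 [ 0.463 -0.567  0.029]
glasses_case 0.47 [ 0.585 -0.159  0.069]
mug 0.58 [0.457 0.57  0.048]
1.3 [ 0.20186405 -0.59154227  0.26077605] [9.86513427e-01 1.63680340e-01 2.04295438e-05 6.79423692e-05] 0.022
```

View pics/top1.png

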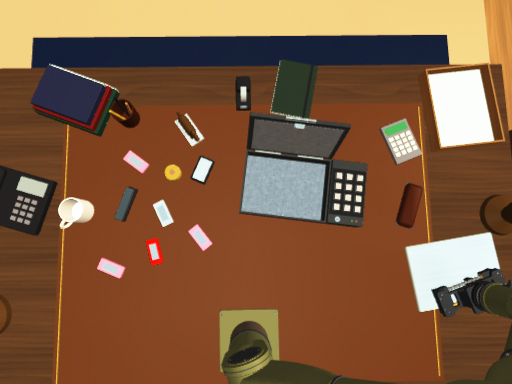

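View pics/side1.png

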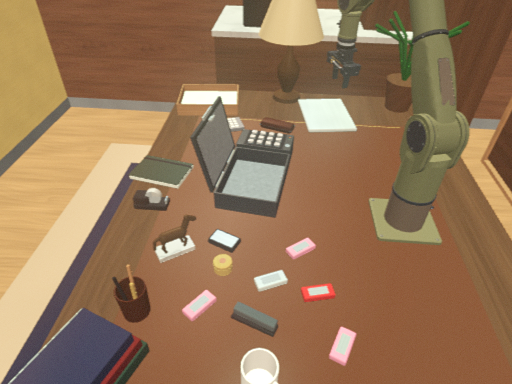

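The top view shows three valuables: the tin (173,172), the drive (202,169) and the white silver bar (163,213). The other bars are pink or red look-alikes, and there is no watch case or cufflink box. Next I measure poses.

```bash
cat >> h.py <<'E'
def objs(c,lo=.009,hi=.2,box=((.2,.85),(.05,.7))):
    m=(c[...,2]>lo)&(c[...,2]<hi)
    for k in (0,1): m&=(c[...,k]>box[k][0])&(c[...,k]<box[k][1])
    n,l=cv2.connectedComponents(m.astype(np.uint8),connectivity=4)
    for i in range(1,n):
        v,u=np.where(l==i)
        if len(v)<15: continue
        P=c[l==i]; zt=np.percentile(P[:,2],90)
        T=P[P[:,2]>zt-.006]
        (cx,cy),(a,b),an=cv2.minAreaRect((T[:,:2]*1000).astype(np.float32))
        if a<b:a,b,an=b,a,an+90
        print('px',int(u.mean()),int(v.mean()),'c',round(cx),round(cy),'size',round(a),round(b),'yaw',round((an+90)%180-90,1),'z',round(zt*1000),'n',len(T))
E
python3 - <<'E'
from h import *
for n in('top','side'):
    print(n);objs(np.load('/tmp/%s.npz'%n)['c'])
c=np.load('/tmp/top.npz')['c']
print('safe');
# key tops, console, walls
objs(c,.0925,.1,((.35,.75),(-.45,-.2)))
objs(c,.08,.091,((.35,.75),(-.45,-.2)))
objs(c,.066,.078,((.35,.75),(-.45,.1)))
objs(c,.006,.02,((.4,.7),(-.35,.03)))
objs(c,.1,.4,((.5,.85),(-.4,.1)))
E
```

```text
top
px 89 112 c 802 545 size 308 95 yaw -89.8 z 107 n 1041
px 188 129 c 702 174 size 36 17 yaw 36.9 z 115 n 58
px 135 161 c 635 401 size 88 41 yaw 53.3 z 21 n 234
px 201 169 c 602 160 size 93 57 yaw -24.4 z 23 n 335
px 172 172 c 591 264 size 52 51 yaw 0.3 z 40 n 154
px 51 186 c 542 697 size 47 11 yaw -14.1 z 36 n 33
px 124 203 c 481 433 size 114 29 yaw -20.0 z 44 n 198
px 73 211 c 458 592 size 83 78 yaw 88.9 z 93 n 126
px 162 213 c 446 301 size 89 41 yaw 26.1 z 21 n 250
px 199 237 c 357 168 size 89 41 yaw 38.4 z 21 n 252
px 153 251 c 311 330 size 89 41 yaw 14.9 z 21 n 250
px 110 268 c 256 481 size 90 41 yaw 66.2 z 20 n 262
side
px 173 240 c 705 182 size 48 16 yaw 37.8 z 98 n 117
px 223 239 c 602 163 size 94 59 yaw -24.0 z 21 n 368
px 300 247 c 356 173 size 89 42 yaw 38.6 z 19 n 279
px 222 263 c 590 269 size 56 54 yaw -74.6 z 38 n 220
px 131 296 c 796 426 size 57 51 yaw -14.4 z 116 n 145
px 269 279 c 445 305 size 89 44 yaw 24.3 z 19 n 373
px 317 291 c 311 333 size 90 43 yaw 14.4 z 19 n 403
px 198 304 c 634 405 size 91 43 yaw 53.5 z 19 n 448
px 254 316 c 480 437 size 117 29 yaw -21.0 z
[... 419 characters left out ...]
1.2 z 98 n 33
px 358 188 c 516 -384 size 19 17 yaw 88.4 z 98 n 32
px 336 196 c 490 -308 size 21 20 yaw 79.9 z 98 n 32
px 347 197 c 484 -344 size 21 18 yaw -4.1 z 99 n 28
px 357 198 c 481 -379 size 19 18 yaw 88.9 z 97 n 27
px 335 206 c 455 -304 size 21 17 yaw 88.6 z 98 n 30
px 346 207 c 450 -339 size 20 18 yaw -3.7 z 98 n 31
px 357 209 c 444 -375 size 19 19 yaw 54.0 z 99 n 30
px 310 155 c 634 -230 size 49 6 yaw 82.0 z 88 n 15
px 346 193 c 503 -346 size 221 124 yaw -7.6 z 89 n 1582
px 290 186 c 534 -137 size 303 226 yaw 82.3 z 76 n 464
px 258 151 c 655 -47 size 56 9 yaw 84.6 z 77 n 28
px 283 187 c 534 -136 size 291 207 yaw 82.3 z 16 n 3756
px 295 134 c 691 -158 size 300 31 yaw 82.1 z 286 n 549
```

```bash
cat >> h.py <<'E'
def legs(*T):
    "targets [x,y,z mm, yaw deg]; tool down; prints dp/twist per leg"
    st=r.get_state(); p=np.array(st['tool_pos'])*1000; M=R.from_quat(st['eef_rot'])
    print('t',round(st['clock'],2),'at',p.round(1),'yaw',M.as_euler('zyx',True).round(1),'open',round(st['opening'],3),'ff',np.round(st['finger_force'],1),'F',np.round(st['contact_force'],1),'q',np.round(st['q'],2))
    for x,y,z,yw in T:
        t=np.array([x,y,z]); N=R.from_euler('zyx',[yw,0,180],True)
        d=M.inv().apply(t-p); tw=(M.inv()*N).as_rotvec()
        print([x,y,z,yw],'dp',d.round(1).tolist(),'tw',tw.round(3).tolist(),'rows',int(np.ceil(max(np.linalg.norm(d)/62,np.degrees(np.linalg.norm(tw))/10.5))))
        p,M=t,N
def S(x,y,o=(534,-134.5),yaw=-7.65):
    a=np.radians(yaw);return o[0]+x*np.cos(a)-y*np.sin(a),o[1]+x*np.sin(a)+y*np.cos(a)
E
python3 - <<'E'
from h import *
for a in((0,75),(-45,-35),(50,-35)):print(np.round(S(*a),1))
legs([470,-330,260,0],[470,-60,260,0],[446,200,200,25],[446,303,120,25],[446,303,26,25])
E
```

```text
[544.  -60.2]
[ 484.7 -163.2]
[ 578.9 -175.8]
t 1.3 at [ 201.9 -591.5  260.8] yaw [-18.8   0.  180. ] open 0.996 ff 0.0 F [ 0.1  0.  -1.2] q [ 1.28  0.69 -0.19  1.57  0.16  0.9  -0.22]
[470, -330, 260, 0] dp [338.2, -160.9, 0.8] tw [0.0, -0.0, 0.329] rows 7
[470, -60, 260, 0] dp [0.0, -270.0, -0.0] tw [0.0, 0.0, 0.0] rows 5
[446, 200, 200, 25] dp [-24.0, -260.0, 60.0] tw [0.0, 0.0, 0.436] rows 5
[446, 303, 120, 25] dp [-43.5, -93.3, 80.0] tw [0.0, 0.0, 0.0] rows 3
[446, 303, 26, 25] dp [-0.0, -0.0, 94.0] tw [0.0, 0.0, 0.0] rows 2
```

```bash
sed -i "s/'zyx'/'ZYX'/g" h.py
python3 - <<'E'
from h import *
legs([400,-420,260,18.85],[470,-150,260,18.85],[450,110,220,25],[446,303,120,25],[446,303,60,25],[446,303,25,25])
E
```

```text
t 1.3 at [ 201.9 -591.5  260.8] yaw [ 18.8  -0.  180. ] open 0.996 ff 0.0 F [ 0.1  0.  -1.2] q [ 1.28  0.69 -0.19  1.57  0.16  0.9  -0.22]
[400, -420, 260, 18.85] dp [242.9, -98.4, 0.8] tw [0.0, -0.0, -0.0] rows 5
[470, -150, 260, 18.85] dp [153.5, -232.9, -0.0] tw [0.0, 0.0, 0.0] rows 5
[450, 110, 220, 25] dp [65.1, -252.5, 40.0] tw [-0.0, 0.0, -0.107] rows 5
[446, 303, 120, 25] dp [77.9, -176.6, 100.0] tw [0.0, 0.0, 0.0] rows 4
[446, 303, 60, 25] dp [0.0, -0.0, 60.0] tw [0.0, 0.0, 0.0] rows 1
[446, 303, 25, 25] dp [0.0, -0.0, 35.0] tw [0.0, 0.0, 0.0] rows 1
```

Request:
step_arm --motion '[{"dp": [243, -98, 0], "twist": [0, 0, 0], "hand": 1}, {"dp": [243, -98, 0], "twist": [0, 0, 0], "hand": 1}, {"dp": [243, -98, 0], "twist": [0, 0, 0], "hand": 1}, {"dp": [243, -98, 0], "twist": [0, 0, 0], "hand": 1}, {"dp": [243, -98, 0], "twist": [0, 0, 0], "hand": 1}]'

```text
clock: 1.92
tool_pos: [0.4051, -0.4157, 0.261]
eef_rot: [0.986, 0.168, 0.002, -0.001]
contact_force: [-0.6, 0.1, -0.4]
opening: 1.0
finger_force: 0.0
```

Request:
step_arm --motion '[{"dp": [153, -233, 0], "twist": [0, 0, 0], "hand": 1}, {"dp": [153, -233, 0], "twist": [0, 0, 0], "hand": 1}, {"dp": [153, -233, 0], "twist": [0, 0, 0], "hand": 1}, {"dp": [153, -233, 0], "twist": [0, 0, 0], "hand": 1}, {"dp": [153, -233, 0], "twist": [0, 0, 0], "hand": 1}]'

```text
clock: 2.55
tool_pos: [0.4704, -0.1475, 0.261]
eef_rot: [0.986, 0.165, 0.0, -0.0]
contact_force: [-0.4, -0.1, 0.7]
opening: 0.999
finger_force: 0.0
```

Request:
step_arm --motion '[{"dp": [65, -252, 40], "twist": [0, 0, -0.1], "hand": 1}, {"dp": [65, -252, 40], "twist": [0, 0, -0.1], "hand": 1}, {"dp": [65, -252, 40], "twist": [0, 0, -0.1], "hand": 1}, {"dp": [65, -252, 40], "twist": [0, 0, -0.1], "hand": 1}, {"dp": [65, -252, 40], "twist": [0, 0, -0.1], "hand": 1}]'

```text
clock: 3.18
tool_pos: [0.4495, 0.1131, 0.2204]
eef_rot: [0.976, 0.216, 0.0, -0.001]
contact_force: [1.2, -1.0, -0.4]
opening: 1.0
finger_force: 0.0
```

Request:
step_arm --motion '[{"dp": [77, -174, 100], "twist": [0, 0, 0], "hand": 1}, {"dp": [77, -174, 100], "twist": [0, 0, 0], "hand": 1}, {"dp": [77, -174, 100], "twist": [0, 0, 0], "hand": 1}, {"dp": [77, -174, 100], "twist": [0, 0, 0], "hand": 1}, {"dp": [77, -174, 100], "twist": [0, 0, 0], "hand": 1}]'

```text
clock: 3.8
tool_pos: [0.4478, 0.2996, 0.1199]
eef_rot: [0.977, 0.213, -0.0, 0.0]
contact_force: [0.2, -0.2, 0.9]
opening: 0.996
finger_force: 0.0
```

Run:
```python
from h import *
s=snap('side','a.png'); objs(cloud(s),box=((.3,.7),(.05,.5)))
legs([446,303,60,25],[446,303,25,25])
```

```text
px 191 217 c 695 176 size 15 12 yaw 46.1 z 121 n 16
px 269 262 c 470 323 size 195 63 yaw -45.7 z 192 n 141
px 223 239 c 601 163 size 94 58 yaw -24.6 z 21 n 372
px 302 245 c 350 167 size 73 41 yaw 40.1 z 19 n 210
px 192 245 c 694 199 size 21 9 yaw -83.6 z 18 n 14
px 280 247 c 426 342 size 30 9 yaw 7.5 z 198 n 21
px 222 263 c 591 267 size 55 53 yaw -60.0 z 38 n 220
px 311 292 c 326 337 size 58 44 yaw 14.7 z 19 n 254
px 198 304 c 634 405 size 90 44 yaw 52.8 z 19 n 445
px 254 317 c 481 437 size 116 31 yaw -22.5 z 43 n 398
t 3.85 at [448.3 297.5 120.6] yaw [ 24.5   0.  179.9] open 1.0 ff 0.0 F [ 0.4 -0.7  0. ] q [-0.65  0.79 -0.04  1.95  0.08  0.41 -1.89]
[446, 303, 60, 25] dp [0.2, -6.0, 60.6] tw [0.002, 0.001, -0.009] rows 1
[446, 303, 25, 25] dp [0.0, -0.0, 35.0] tw [0.0, 0.0, 0.0] rows 1
```

Request:
step_arm --motion '[{"dp": [0, -5, 50], "twist": [0, 0, 0], "hand": 1}, {"dp": [0, -5, 95], "twist": [0, 0, 0], "hand": 1}, {"dp": [0, -5, 95], "twist": [0, 0, 0], "hand": 1}, {"dp": [0, -5, 95], "twist": [0, 0, 0], "hand": -1}, {"dp": [0, -5, 95], "twist": [0, 0, 0], "hand": -1}]' --force 50

```text
clock: 4.47
tool_pos: [0.4464, 0.3026, 0.0267]
eef_rot: [0.977, 0.212, 0.001, 0.0]
contact_force: [-0.1, -0.1, -0.2]
opening: 0.8
finger_force: 0.0
```

Request:
step_arm --motion '[{"dp": [0, 0, 0], "twist": [0, 0, 0], "hand": -1}, {"dp": [0, 0, 0], "twist": [0, 0, 0], "hand": -1}, {"dp": [0, 0, 0], "twist": [0, 0, 0], "hand": -1}, {"dp": [0, 0, -20], "twist": [0, 0, 0], "hand": -1}, {"dp": [0, 0, -80], "twist": [0, 0, 0], "hand": -1}]'

```text
clock: 5.1
tool_pos: [0.4434, 0.3028, 0.1046]
eef_rot: [0.977, 0.213, -0.003, 0.001]
contact_force: [0.7, -0.4, -5.5]
opening: 0.472
finger_force: 50.0
```

Request:
step_arm --motion '[{"dp": [0, 0, -60], "twist": [0, 0, 0], "hand": -1}, {"dp": [0, 0, -100], "twist": [0, 0, 0], "hand": -1}, {"dp": [0, 0, -100], "twist": [0, 0, 0], "hand": -1}]'

```text
clock: 5.48
tool_pos: [0.4466, 0.3048, 0.209]
eef_rot: [0.977, 0.213, 0.003, -0.001]
contact_force: [0.4, 0.1, -5.7]
opening: 0.469
finger_force: 50.0
```

Run:
```python
from h import *
legs([455,60,200,0],[484.7,-163,170,-7.65],[484.7,-163,60,-7.65],[484.7,-163,38,-7.65])
```

```text
t 5.47 at [446.6 304.8 209. ] yaw [  24.6   -0.4 -179.9] open 0.469 ff 50.0 F [ 0.4  0.1 -5.7] q [-0.65  0.65 -0.06  1.88  0.06  0.6  -1.89]
[455, 60, 200, 0] dp [-94.2, 226.2, 8.1] tw [-0.003, -0.006, 0.429] rows 4
[484.7, -163, 170, -7.65] dp [29.7, 223.0, 30.0] tw [0.0, -0.0, 0.134] rows 4
[484.7, -163, 60, -7.65] dp [0.0, -0.0, 110.0] tw [0.0, 0.0, 0.0] rows 2
[484.7, -163, 38, -7.65] dp [0.0, -0.0, 22.0] tw [0.0, 0.0, 0.0] rows 1
```

Request:
step_arm --motion '[{"dp": [-94, 226, 8], "twist": [0, 0, 0.43], "hand": -1}, {"dp": [-94, 226, 8], "twist": [0, 0, 0.43], "hand": -1}, {"dp": [-94, 226, 8], "twist": [0, 0, 0.43], "hand": -1}, {"dp": [-94, 226, 8], "twist": [0, 0, 0.43], "hand": -1}, {"dp": [-94, 226, 8], "twist": [0, 0, 0.43], "hand": -1}]'

```text
clock: 6.1
tool_pos: [0.4519, 0.0526, 0.1963]
eef_rot: [1.0, -0.006, -0.003, 0.002]
contact_force: [-0.9, 1.1, -5.9]
opening: 0.473
finger_force: 50.0
```

Request:
step_arm --motion '[{"dp": [30, 223, 30], "twist": [0, 0, 0.13], "hand": -1}, {"dp": [30, 223, 30], "twist": [0, 0, 0.13], "hand": -1}, {"dp": [30, 223, 30], "twist": [0, 0, 0.13], "hand": -1}, {"dp": [30, 223, 30], "twist": [0, 0, 0.13], "hand": -1}, {"dp": [30, 223, 30], "twist": [0, 0, 0.13], "hand": -1}]'

```text
clock: 6.72
tool_pos: [0.4826, -0.1672, 0.1661]
eef_rot: [0.998, -0.069, -0.001, 0.001]
contact_force: [-0.3, 0.1, -5.9]
opening: 0.474
finger_force: 50.0
```

Run:
```python
from h import *
legs([484.7,-163,60,-7.65],[484.7,-163,41,-7.65])
```

```text
t 6.72 at [ 482.6 -167.2  166.1] yaw [-7.900e+00  1.000e-01  1.799e+02] open 0.474 ff 50.0 F [-0.3  0.1 -5.9] q [ 0.26  0.69 -0.03  2.    0.05  0.45 -1.52]
[484.7, -163, 60, -7.65] dp [1.7, -4.6, 106.1] tw [0.002, 0.002, -0.004] rows 2
[484.7, -163, 41, -7.65] dp [0.0, -0.0, 19.0] tw [0.0, 0.0, 0.0] rows 1
```

Request:
step_arm --motion '[{"dp": [2, -4, 50], "twist": [0, 0, 0], "hand": -1}, {"dp": [2, -4, 100], "twist": [0, 0, 0], "hand": -1}, {"dp": [2, -4, 125], "twist": [0, 0, 0], "hand": -1}, {"dp": [2, -4, 125], "twist": [0, 0, 0], "hand": -1}, {"dp": [2, -4, 125], "twist": [0, 0, 0], "hand": 0.4}]'

```text
clock: 7.35
tool_pos: [0.4869, -0.1591, 0.0435]
eef_rot: [0.998, -0.065, 0.001, -0.0]
contact_force: [-0.2, 0.1, -1.1]
opening: 0.562
finger_force: 0.0
```

Request:
step_arm --motion '[{"dp": [0, 0, 0], "twist": [0, 0, 0], "hand": 0.4}, {"dp": [0, 0, 0], "twist": [0, 0, 0], "hand": 0.4}, {"dp": [0, 0, -50], "twist": [0, 0, 0], "hand": 0.4}, {"dp": [0, 0, -110], "twist": [0, 0, 0], "hand": 1}, {"dp": [0, 0, -160], "twist": [0, 0, 0], "hand": 1}]'

```text
clock: 7.98
tool_pos: [0.4863, -0.1602, 0.2055]
eef_rot: [0.998, -0.066, 0.001, 0.0]
contact_force: [0.6, 0.1, -0.4]
opening: 0.904
finger_force: 0.0
```

Run:
```python
from h import *
s=snap('side','b.png'); objs(cloud(s),box=((.3,.7),(.05,.5)))
legs([540,50,200,-20],[593,165.5,110,-24],[593,165.5,25,-24])
```

```text
px 191 217 c 696 175 size 18 8 yaw 56.8 z 120 n 15
px 223 239 c 601 164 size 95 59 yaw -25.3 z 21 n 374
px 300 247 c 356 172 size 90 42 yaw 37.4 z 19 n 282
px 192 245 c 697 200 size 12 10 yaw -57.6 z 20 n 11
px 221 263 c 590 268 size 55 53 yaw -79.2 z 38 n 218
px 311 292 c 326 337 size 56 44 yaw 13.1 z 19 n 246
px 198 304 c 634 405 size 89 43 yaw 54.4 z 19 n 439
px 254 317 c 480 436 size 116 29 yaw -20.2 z 43 n 394
t 8.03 at [ 489.1 -161.2  210.8] yaw [ -7.6  -0.7 179.9] open 0.945 ff 0.0 F [ 0.8 -1.   2.8] q [ 0.25  0.62 -0.04  1.96  0.05  0.55 -1.52]
[540, 50, 200, -20] dp [22.5, -216.0, 10.7] tw [0.0, -0.012, 0.217] rows 4
[593, 165.5, 110, -24] dp [10.3, -126.7, 90.0] tw [-0.0, -0.0, 0.07] rows 3
[593, 165.5, 25, -24] dp [0.0, -0.0, 85.0] tw [0.0, 0.0, 0.0] rows 2
```

View pics/b.png

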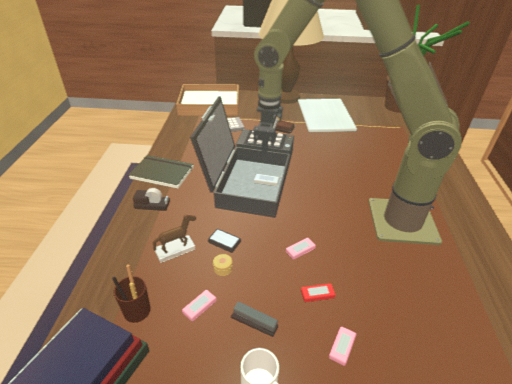

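The bar now lies in the safe at (266,180), and the drive (224,240) and tin (222,264) are unmoved.

Request:
step_arm --motion '[{"dp": [22, -216, 11], "twist": [0, 0, 0.22], "hand": 1}, {"dp": [22, -216, 11], "twist": [0, 0, 0.22], "hand": 1}, {"dp": [22, -216, 11], "twist": [0, 0, 0.22], "hand": 1}, {"dp": [22, -216, 11], "twist": [0, 0, 0.22], "hand": 1}, {"dp": [22, -216, 11], "twist": [0, 0, 0.22], "hand": 1}]'

```text
clock: 8.65
tool_pos: [0.5365, 0.0545, 0.1918]
eef_rot: [0.985, -0.172, 0.0, -0.001]
contact_force: [-0.2, -0.6, 0.4]
opening: 0.998
finger_force: 0.0
```

Request:
step_arm --motion '[{"dp": [10, -127, 90], "twist": [0, 0, 0.07], "hand": 1}, {"dp": [10, -127, 90], "twist": [0, 0, 0.07], "hand": 1}, {"dp": [10, -127, 90], "twist": [0, 0, 0.07], "hand": 1}, {"dp": [10, -127, 90], "twist": [0, 0, 0.07], "hand": 1}]'

```text
clock: 9.15
tool_pos: [0.5888, 0.1671, 0.1005]
eef_rot: [0.978, -0.208, -0.001, 0.0]
contact_force: [0.6, -0.4, -0.1]
opening: 0.999
finger_force: 0.0
```

Run:
```python
from h import *
legs([593,165.5,60,-24.5],[593,165.5,25,-24.5])
```

```text
t 9.15 at [588.8 167.1 100.5] yaw [-2.410e+01  1.000e-01  1.799e+02] open 0.999 ff 0.0 F [ 0.6 -0.4 -0.1] q [-0.41  0.89  0.1   1.73 -0.16  0.53 -2.2 ]
[593, 165.5, 60, -24.5] dp [4.6, -0.3, 40.5] tw [0.001, 0.002, 0.008] rows 1
[593, 165.5, 25, -24.5] dp [-0.0, -0.0, 35.0] tw [0.0, 0.0, 0.0] rows 1
```

Request:
step_arm --motion '[{"dp": [4, 0, 40], "twist": [0, 0, 0], "hand": 1}, {"dp": [4, 0, 74], "twist": [0, 0, 0], "hand": 1}, {"dp": [4, 0, 74], "twist": [0, 0, 0], "hand": 1}, {"dp": [4, 0, 74], "twist": [0, 0, 0], "hand": -1}, {"dp": [4, 0, 74], "twist": [0, 0, 0], "hand": -1}]' --force 40

```text
clock: 9.78
tool_pos: [0.5942, 0.165, 0.0297]
eef_rot: [0.978, -0.209, 0.001, -0.001]
contact_force: [-0.2, 0.3, -0.4]
opening: 0.795
finger_force: 0.0
```

Request:
step_arm --motion '[{"dp": [0, 0, 0], "twist": [0, 0, 0], "hand": -1}, {"dp": [0, 0, 0], "twist": [0, 0, 0], "hand": -1}, {"dp": [0, 0, -30], "twist": [0, 0, 0], "hand": -1}, {"dp": [0, 0, -90], "twist": [0, 0, 0], "hand": -1}, {"dp": [0, 0, -150], "twist": [0, 0, 0], "hand": -1}]'

```text
clock: 10.4
tool_pos: [0.5924, 0.1655, 0.1789]
eef_rot: [0.978, -0.209, -0.001, 0.0]
contact_force: [0.3, -0.5, -1.0]
opening: 0.654
finger_force: 40.0
```

Run:
```python
from h import *
# grasp offset -10 along x
t=S(-10,75)
legs([560,60,190,-15],[*t,170,-7.65],[*t,41,-7.65])
```

```text
t 10.4 at [592.4 165.5 178.9] yaw [-2.410e+01  1.000e-01  1.799e+02] open 0.654 ff 40.0 F [ 0.3 -0.5 -1. ] q [-0.42  0.78  0.13  1.68 -0.15  0.69 -2.21]
[560, 60, 190, -15] dp [13.5, 109.5, -11.0] tw [0.001, 0.001, -0.159] rows 2
[np.float64(534.0731029158317), np.float64(-58.836305562286356), 170, -7.65] dp [5.7, 121.5, 20.0] tw [0.0, 0.0, -0.128] rows 2
[np.float64(534.0731029158317), np.float64(-58.836305562286356), 41, -7.65] dp [0.0, -0.0, 129.0] tw [0.0, 0.0, 0.0] rows 3
```

Request:
step_arm --motion '[{"dp": [13, 109, -11], "twist": [0, 0, -0.16], "hand": -1}, {"dp": [13, 109, -11], "twist": [0, 0, -0.16], "hand": -1}, {"dp": [13, 109, -11], "twist": [0, 0, -0.16], "hand": -1}]'

```text
clock: 10.78
tool_pos: [0.5589, 0.0549, 0.1893]
eef_rot: [0.991, -0.134, -0.0, 0.002]
contact_force: [0.6, 0.4, -1.8]
opening: 0.653
finger_force: 40.0
```

Request:
step_arm --motion '[{"dp": [6, 121, 20], "twist": [0, 0, -0.13], "hand": -1}, {"dp": [6, 121, 20], "twist": [0, 0, -0.13], "hand": -1}, {"dp": [6, 121, 20], "twist": [0, 0, -0.13], "hand": -1}, {"dp": [6, 121, 20], "twist": [0, 0, -0.13], "hand": -1}]'

```text
clock: 11.28
tool_pos: [0.5353, -0.0567, 0.1686]
eef_rot: [0.998, -0.065, 0.0, -0.001]
contact_force: [-0.2, 0.8, -1.8]
opening: 0.649
finger_force: 40.0
```

Run:
```python
from h import *
t=S(-10,75)
legs([*t,41,-7.65])
```

```text
t 11.28 at [535.3 -56.7 168.6] yaw [  -7.5   -0.  -179.9] open 0.649 ff 40.0 F [-0.2  0.8 -1.8] q [ 0.02  0.71 -0.01  1.92  0.01  0.51 -1.69]
[np.float64(534.0731029158317), np.float64(-58.836305562286356), 41, -7.65] dp [-1.0, 2.4, 127.6] tw [-0.001, -0.0, 0.003] rows 3
```

Finger room: the drive spans y 46 to 104, so I release with a modest opening.

Request:
step_arm --motion '[{"dp": [0, 2, 55], "twist": [0, 0, 0], "hand": -1}, {"dp": [0, 2, 105], "twist": [0, 0, 0], "hand": -1}, {"dp": [0, 2, 127], "twist": [0, 0, 0], "hand": -1}, {"dp": [0, 2, 127], "twist": [0, 0, 0], "hand": -1}, {"dp": [0, 2, 127], "twist": [0, 0, 0], "hand": 0.6}]'

```text
clock: 11.9
tool_pos: [0.5356, -0.0578, 0.0419]
eef_rot: [0.998, -0.064, 0.001, -0.001]
contact_force: [-0.1, 1.0, 0.2]
opening: 0.744
finger_force: 0.0
```

Request:
step_arm --motion '[{"dp": [0, 0, 0], "twist": [0, 0, 0], "hand": 0.6}, {"dp": [0, 0, 0], "twist": [0, 0, 0], "hand": 0.6}, {"dp": [0, 0, -50], "twist": [0, 0, 0], "hand": 0.6}, {"dp": [0, 0, -110], "twist": [0, 0, 0], "hand": 1}, {"dp": [0, 0, -150], "twist": [0, 0, 0], "hand": 1}]'

```text
clock: 12.52
tool_pos: [0.5352, -0.06, 0.1946]
eef_rot: [0.998, -0.066, 0.001, 0.0]
contact_force: [-0.1, 0.9, -0.5]
opening: 0.991
finger_force: 0.0
```

Run:
```python
from h import *
s=snap('side','c.png'); c=cloud(s);objs(c,box=((.3,.68),(.05,.5))); print('in safe'); objs(c,.022,.06,box=((.43,.63),(-.26,0)))
legs([565,110,180,-10],[590.5,267,110,-5],[590.5,267,32,-5])
```

```text
px 299 247 c 356 172 size 91 42 yaw 36.5 z 19 n 277
px 221 263 c 590 267 size 55 52 yaw 77.1 z 38 n 216
px 311 292 c 326 337 size 57 41 yaw 14.0 z 19 n 245
px 198 304 c 634 404 size 89 43 yaw 52.3 z 19 n 441
px 254 316 c 480 437 size 116 29 yaw -21.7 z 42 n 401
in safe
px 231 162 c 626 -221 size 51 2 yaw 82.9 z 55 n 10
px 265 178 c 486 -155 size 88 43 yaw -6.0 z 31 n 153
px 248 192 c 544 -58 size 92 52 yaw -10.1 z 33 n 199
px 278 199 c 434 -28 size 26 0 yaw 83.1 z 53 n 4
t 12.57 at [537.5 -60.3 198.6] yaw [  -7.6   -0.6 -180. ] open 0.999 ff 0.0 F [0.4 1.1 2.6] q [ 0.03  0.66 -0.01  1.9   0.01  0.57 -1.68]
[565, 110, 180, -10] dp [4.7, -172.4, 18.8] tw [-0.001, -0.01, 0.043] rows 3
[590.5, 267, 110, -5] dp [-2.2, -159.0, 70.0] tw [0.0, 0.0, -0.087] rows 3
[590.5, 267, 32, -5] dp [0.0, -0.0, 78.0] tw [0.0, 0.0, 0.0] rows 2
```

Request:
step_arm --motion '[{"dp": [5, -172, 19], "twist": [0, 0, 0.04], "hand": 1}, {"dp": [5, -172, 19], "twist": [0, 0, 0.04], "hand": 1}, {"dp": [5, -172, 19], "twist": [0, 0, 0.04], "hand": 1}, {"dp": [5, -172, 19], "twist": [0, 0, 0.04], "hand": 1}]'

```text
clock: 13.08
tool_pos: [0.5618, 0.1161, 0.1722]
eef_rot: [0.997, -0.081, -0.0, -0.002]
contact_force: [-0.2, -0.8, 0.2]
opening: 0.996
finger_force: 0.0
```

Request:
step_arm --motion '[{"dp": [-2, -159, 70], "twist": [0, 0, -0.09], "hand": 1}, {"dp": [-2, -159, 70], "twist": [0, 0, -0.09], "hand": 1}, {"dp": [-2, -159, 70], "twist": [0, 0, -0.09], "hand": 1}, {"dp": [-2, -159, 70], "twist": [0, 0, -0.09], "hand": 1}]'

```text
clock: 13.58
tool_pos: [0.5855, 0.271, 0.1009]
eef_rot: [0.999, -0.038, -0.001, -0.001]
contact_force: [-0.8, -0.0, -0.2]
opening: 1.003
finger_force: 0.0
```

Run:
```python
from h import *
legs([590.5,267,32,-5])
```

```text
t 13.57 at [585.5 271.  100.9] yaw [-4.300e+00  1.000e-01 -1.799e+02] open 1.003 ff 0.0 F [-0.8 -0.  -0.2] q [-0.53  0.92  0.05  1.62 -0.07  0.6  -2.09]
[590.5, 267, 32, -5] dp [5.4, 3.8, 68.9] tw [-0.002, 0.003, 0.012] rows 2
```

Request:
step_arm --motion '[{"dp": [5, 4, 40], "twist": [0, 0, 0], "hand": 1}, {"dp": [5, 4, 69], "twist": [0, 0, 0], "hand": 1}, {"dp": [5, 4, 69], "twist": [0, 0, 0], "hand": 1}, {"dp": [5, 4, 69], "twist": [0, 0, 0], "hand": -1}, {"dp": [5, 4, 69], "twist": [0, 0, 0], "hand": -1}]'

```text
clock: 14.2
tool_pos: [0.593, 0.2626, 0.0355]
eef_rot: [0.999, -0.041, 0.001, -0.001]
contact_force: [0.5, 0.3, 0.4]
opening: 0.795
finger_force: 0.0
```

Request:
step_arm --motion '[{"dp": [0, 0, 0], "twist": [0, 0, 0], "hand": -1}, {"dp": [0, 0, 0], "twist": [0, 0, 0], "hand": -1}, {"dp": [0, 0, -30], "twist": [0, 0, 0], "hand": -1}, {"dp": [0, 0, -90], "twist": [0, 0, 0], "hand": -1}, {"dp": [0, 0, -150], "twist": [0, 0, 0], "hand": -1}]'

```text
clock: 14.82
tool_pos: [0.591, 0.2622, 0.1845]
eef_rot: [0.999, -0.041, -0.001, 0.001]
contact_force: [1.6, -0.1, -3.1]
opening: 0.628
finger_force: 40.0
```

Run:
```python
from h import *
t=[round(v,1) for v in S(45,-35)]
legs([550,130,185,-5],[535,-30,185,-7.65],[*t,170,-7.65],[*t,47,-7.65])
```

```text
t 14.82 at [591.  262.2 184.5] yaw [-4.600e+00  1.000e-01  1.799e+02] open 0.628 ff 40.0 F [ 1.6 -0.1 -3.1] q [-0.52  0.81  0.06  1.57 -0.07  0.77 -2.08]
[550, 130, 185, -5] dp [-30.2, 135.1, -0.2] tw [0.001, 0.002, 0.006] rows 3
[535, -30, 185, -7.65] dp [-1.0, 160.7, 0.0] tw [0.0, -0.0, 0.046] rows 3
[np.float64(573.9), np.float64(-175.2), 170, -7.65] dp [57.9, 138.7, 15.0] tw [0.0, 0.0, 0.0] rows 3
[np.float64(573.9), np.float64(-175.2), 47, -7.65] dp [0.0, -0.0, 123.0] tw [0.0, 0.0, 0.0] rows 2
```

Request:
step_arm --motion '[{"dp": [-30, 135, 0], "twist": [0, 0, 0], "hand": -1}, {"dp": [-30, 135, 0], "twist": [0, 0, 0], "hand": -1}, {"dp": [-30, 135, 0], "twist": [0, 0, 0], "hand": -1}]'

```text
clock: 15.2
tool_pos: [0.5489, 0.1241, 0.1837]
eef_rot: [0.999, -0.044, -0.002, 0.003]
contact_force: [-0.0, 1.3, -2.6]
opening: 0.626
finger_force: 40.0
```

Request:
step_arm --motion '[{"dp": [-1, 160, 0], "twist": [0, 0, 0.05], "hand": -1}, {"dp": [-1, 160, 0], "twist": [0, 0, 0.05], "hand": -1}, {"dp": [-1, 160, 0], "twist": [0, 0, 0.05], "hand": -1}]'

```text
clock: 15.58
tool_pos: [0.5363, -0.0324, 0.1835]
eef_rot: [0.998, -0.067, -0.0, 0.001]
contact_force: [1.0, 0.3, -1.3]
opening: 0.627
finger_force: 40.0
```

Request:
step_arm --motion '[{"dp": [58, 139, 15], "twist": [0, 0, 0], "hand": -1}, {"dp": [58, 139, 15], "twist": [0, 0, 0], "hand": -1}, {"dp": [58, 139, 15], "twist": [0, 0, 0], "hand": -1}, {"dp": [58, 139, 15], "twist": [0, 0, 0], "hand": -1}]'

```text
clock: 16.08
tool_pos: [0.5762, -0.1769, 0.1681]
eef_rot: [0.998, -0.068, -0.0, 0.001]
contact_force: [-0.8, 1.0, -2.2]
opening: 0.626
finger_force: 40.0
```

Run:
```python
from h import *
t=[round(v,1) for v in S(45,-35)]
legs([*t,49,-7.65])
```

```text
t 16.07 at [ 576.2 -176.9  168.1] yaw [ -7.8   0.  179.9] open 0.626 ff 40.0 F [-0.8  1.  -2.2] q [ 0.23  0.78 -0.02  1.72  0.03  0.64 -1.51]
[np.float64(573.9), np.float64(-175.2), 49, -7.65] dp [-2.5, -1.5, 119.1] tw [0.001, 0.0, -0.002] rows 2
```

Request:
step_arm --motion '[{"dp": [-2, -1, 50], "twist": [0, 0, 0], "hand": -1}, {"dp": [-2, -1, 100], "twist": [0, 0, 0], "hand": -1}, {"dp": [-2, -1, 119], "twist": [0, 0, 0], "hand": -1}, {"dp": [-2, -1, 119], "twist": [0, 0, 0], "hand": -1}, {"dp": [-2, -1, 119], "twist": [0, 0, 0], "hand": 0.6}]'

```text
clock: 16.7
tool_pos: [0.5759, -0.1728, 0.0513]
eef_rot: [0.998, -0.065, 0.001, 0.0]
contact_force: [0.6, 0.1, 0.6]
opening: 0.711
finger_force: 0.0
```

Request:
step_arm --motion '[{"dp": [0, 0, 0], "twist": [0, 0, 0], "hand": 0.6}, {"dp": [0, 0, 0], "twist": [0, 0, 0], "hand": 0.6}, {"dp": [0, 0, -50], "twist": [0, 0, 0], "hand": 0.6}, {"dp": [0, 0, -110], "twist": [0, 0, 0], "hand": 0.6}, {"dp": [-40, 0, -160], "twist": [0, 0, 0], "hand": -1}]'

```text
clock: 17.32
tool_pos: [0.5386, -0.1681, 0.2114]
eef_rot: [0.998, -0.065, 0.003, 0.0]
contact_force: [-0.5, -0.6, 0.7]
opening: 0.707
finger_force: 0.0
```

Request:
step_arm --motion '[{"dp": [-60, 0, -60], "twist": [0, 0, 0], "hand": -1}, {"dp": [-90, 0, -120], "twist": [0, 0, 0], "hand": -1}, {"dp": [-90, 0, -150], "twist": [0, 0, 0], "hand": -1}, {"dp": [-90, 0, -150], "twist": [0, 0, 0], "hand": -1}]'

```text
clock: 17.82
tool_pos: [0.4474, -0.1568, 0.3628]
eef_rot: [0.998, -0.066, 0.005, 0.001]
contact_force: [-0.8, -0.9, -0.8]
opening: 0.255
finger_force: 0.0
```

Run:
```python
from h import *
legs()
s=snap('side','d.png'); c=cloud(s); print('in safe'); objs(c,.022,.06,box=((.43,.65),(-.26,0)))
s=snap('top','e.png'); c=cloud(s); objs(c,.022,.06,box=((.43,.65),(-.26,0))); objs(c,.1,.5,((.5,.85),(-.35,.1)))
# lid in safe frame: x,z of points
from numpy import radians as rd
a=rd(-7.65); q=c.reshape(-1,3)*1000; d=q[:,:2]-[534,-134.5]
X=d[:,0]*np.cos(a)+d[:,1]*np.sin(a); Y=-d[:,0]*np.sin(a)+d[:,1]*np.cos(a); Z=q[:,2]
m=(X>80)&(X<190)&(abs(Y)<135)&(Z>85)
for z in range(90,310,30):
    k=m&(abs(Z-z)<15); 
    if k.any(): print(z,k.sum(),np.percentile(X[k],[5,50,95]).round())
objs(c,.02,.2,((.66,.9),(-.4,.1)))
```

```text
t 17.82 at [ 447.4 -156.8  362.8] yaw [ -7.6  -0.5 179.9] open 0.255 ff 0.0 F [-0.8 -0.9 -0.8] q [ 0.26  0.35 -0.03  1.87  0.02  0.91 -1.48]
in safe
px 226 174 c 636 -141 size 211 3 yaw 82.1 z 56 n 38
px 243 173 c 573 -167 size 50 49 yaw 7.7 z 49 n 100
px 265 178 c 485 -154 size 89 43 yaw -8.6 z 31 n 157
px 248 192 c 544 -59 size 93 50 yaw -6.7 z 33 n 204
px 287 158 c 636 -153 size 212 2 yaw 82.2 z 55 n 35
px 293 175 c 573 -171 size 51 50 yaw 66.8 z 54 n 148
px 262 183 c 545 -58 size 92 57 yaw -7.8 z 35 n 350
px 290 197 c 496 -159 size 44 23 yaw -8.2 z 33 n 75
px 288 210 c 448 -154 size 25 11 yaw 88.1 z 33 n 27
px 295 134 c 691 -158 size 300 32 yaw 82.4 z 285 n 551
90 208 [111. 114. 117.]
120 331 [116. 120. 124.]
150 374 [123. 128. 131.]
180 382 [131. 135. 139.]
210 421 [138. 142. 146.]
240 455 [146. 149. 153.]
270 588 [151. 157. 171.]
300 319 [161. 165. 172.]
px 243 97 c 874 8 size 42 18 yaw -0.9 z 71 n 53
px 303 97 c 862 -215 size 82 75 yaw 89.4 z 25 n 178
px 276 93 c 885 -116 size 29 8 yaw -42.6 z 25 n 16
px 290 106 c 846 -179 size 128 90 yaw 79.6 z 25 n 271
px 278 98 c 868 -125 size 24 20 yaw -79.1 z 24 n 23
px 308 109 c 821 -237 size 22 11 yaw -4.4 z 25 n 15
px 272 140 c 674 -123 size 238 8 yaw 81.5 z 194 n 139
```

View pics/d.png

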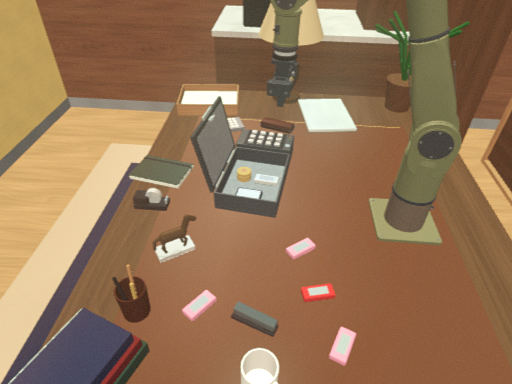

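All three valuables are in the safe: tin (244,173), bar (265,180), drive (248,193). Next I take the gripper over and behind the lid, which is open at about 1.81 rad.

Run:
```python
from h import *
t=[round(float(v),1) for v in S(205,0)]
legs([*t,375,-7.65],[*t,284,-7.65])
```

```text
t 17.93 at [ 446.4 -156.1  359. ] yaw [-7.5e+00 -1.0e-01  1.8e+02] open 0.166 ff 0.0 F [ 0.7 -0.3  0.2] q [ 0.26  0.36 -0.03  1.87  0.02  0.91 -1.48]
[737.2, -161.8, 375, -7.65] dp [289.0, -32.4, -15.6] tw [0.0, -0.002, 0.002] rows 5
[737.2, -161.8, 284, -7.65] dp [0.0, -0.0, 91.0] tw [0.0, 0.0, 0.0] rows 2
```

Request:
step_arm --motion '[{"dp": [30, -5, -16], "twist": [0, 0, 0], "hand": -1}, {"dp": [90, -10, -16], "twist": [0, 0, 0], "hand": -1}, {"dp": [150, -20, -16], "twist": [0, 0, 0], "hand": -1}, {"dp": [210, -32, -16], "twist": [0, 0, 0], "hand": -1}, {"dp": [250, -32, -16], "twist": [0, 0, 0], "hand": -1}]'

```text
clock: 18.55
tool_pos: [0.7007, -0.155, 0.3709]
eef_rot: [0.998, -0.064, -0.002, -0.001]
contact_force: [0.2, -0.0, 0.6]
opening: 0.004
finger_force: 0.0
```

Request:
step_arm --motion '[{"dp": [39, 0, 0], "twist": [0, 0, 0], "hand": -1}, {"dp": [39, 0, 0], "twist": [0, 0, 0], "hand": -1}]'

```text
clock: 18.8
tool_pos: [0.7385, -0.1616, 0.3691]
eef_rot: [0.998, -0.065, -0.003, -0.0]
contact_force: [0.2, -0.2, -0.0]
opening: 0.006
finger_force: 0.0
```

Run:
```python
from h import *
t=[round(float(v),1) for v in S(205,0)]
legs([*t,284,-7.65])
```

```text
t 18.8 at [ 738.5 -161.6  369.1] yaw [  -7.5    0.3 -180. ] open 0.006 ff 0.0 F [ 0.2 -0.2 -0. ] q [ 0.16  0.83 -0.01  0.9   0.01  1.42 -1.55]
[737.2, -161.8, 284, -7.65] dp [-0.9, 0.4, 85.1] tw [-0.001, 0.005, 0.003] rows 2
```

Request:
step_arm --motion '[{"dp": [0, 0, 45], "twist": [0, 0, 0], "hand": -1}, {"dp": [0, 0, 85], "twist": [0, 0, 0], "hand": -1}, {"dp": [0, 0, 85], "twist": [0, 0, 0], "hand": -1}, {"dp": [-20, 0, 85], "twist": [0, 0, 0], "hand": -1}, {"dp": [-30, 0, 85], "twist": [0, 0, 0], "hand": -1}]'

```text
clock: 19.42
tool_pos: [0.709, -0.1584, 0.2921]
eef_rot: [0.998, -0.066, 0.003, 0.0]
contact_force: [5.6, -0.3, 1.5]
opening: 0.009
finger_force: 2.8
```

Request:
step_arm --motion '[{"dp": [-15, 0, 0], "twist": [0, 0, 0], "hand": -1}, {"dp": [-30, 0, 0], "twist": [0, 0, 0], "hand": -1}, {"dp": [-45, 0, 0], "twist": [0, 0, 0], "hand": -1}]'

```text
clock: 19.8
tool_pos: [0.6662, -0.1528, 0.2939]
eef_rot: [0.998, -0.066, 0.006, 0.0]
contact_force: [4.6, -1.0, 2.8]
opening: 0.006
finger_force: 2.4
```

Run:
```python
from h import *
P=[[*[round(float(v),1) for v in S(x,0)],z,-7.65] for x,z in((62,281),(10,256),(-33,216),(-62,165),(-75,130))]
legs(*P)
s=snap('side','f.png')
```

```text
t 19.8 at [ 666.2 -152.8  293.9] yaw [ -7.5  -0.7 180. ] open 0.006 ff 2.4 F [ 4.6 -1.   2.8] q [ 0.17  0.73 -0.03  1.34  0.02  1.05 -1.56]
[595.4, -142.8, 281, -7.65] dp [-71.6, -0.6, 12.1] tw [0.0, -0.012, 0.002] rows 2
[543.9, -135.8, 256, -7.65] dp [-52.0, -0.1, 25.0] tw [0.0, 0.0, 0.0] rows 1
[501.3, -130.1, 216, -7.65] dp [-43.0, 0.0, 40.0] tw [0.0, 0.0, 0.0] rows 1
[472.6, -126.2, 165, -7.65] dp [-29.0, -0.0, 51.0] tw [0.0, 0.0, 0.0] rows 1
[459.7, -124.5, 130, -7.65] dp [-13.0, 0.0, 35.0] tw [0.0, 0.0, 0.0] rows 1
```

View pics/f.png

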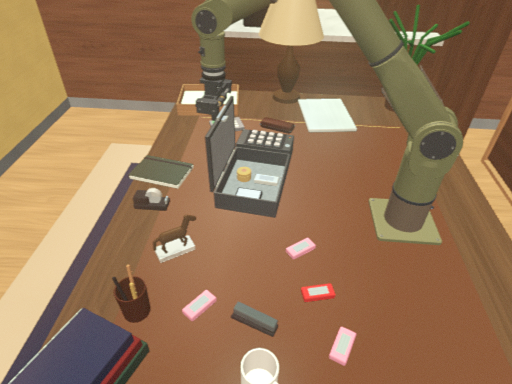

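The lid is now about upright and the gripper at (215,98) is behind it with light contact. I follow the arc.

Request:
step_arm --motion '[{"dp": [-25, 0, 4], "twist": [0, 0, 0], "hand": -1}, {"dp": [-48, 0, 8], "twist": [0, 0, 0], "hand": -1}, {"dp": [-72, 0, 12], "twist": [0, 0, 0], "hand": -1}, {"dp": [-98, 0, 24], "twist": [0, 0, 0], "hand": -1}, {"dp": [-124, 0, 37], "twist": [0, 0, 0], "hand": -1}]'

```text
clock: 20.48
tool_pos: [0.542, -0.1363, 0.2546]
eef_rot: [0.998, -0.065, 0.004, 0.0]
contact_force: [3.8, 0.5, -0.0]
opening: 0.005
finger_force: 1.4
```

Request:
step_arm --motion '[{"dp": [-21, 0, 20], "twist": [0, 0, 0], "hand": -1}, {"dp": [-43, 0, 40], "twist": [0, 0, 0], "hand": -1}, {"dp": [-58, 0, 65], "twist": [0, 0, 0], "hand": -1}, {"dp": [-72, 0, 91], "twist": [0, 0, 0], "hand": -1}]'

```text
clock: 20.98
tool_pos: [0.4698, -0.1271, 0.1623]
eef_rot: [0.998, -0.066, 0.002, 0.0]
contact_force: [1.1, 0.4, 0.6]
opening: 0.005
finger_force: 0.7
```

Run:
```python
from h import *
P=[[*[round(float(v),1) for v in S(x,0)],z,-7.65] for x,z in((-75,130),(-90,110))]
legs(*P)
s=snap('side','g.png')
```

```text
t 20.98 at [ 469.8 -127.1  162.3] yaw [ -7.5  -0.2 180. ] open 0.005 ff 0.7 F [1.1 0.4 0.6] q [ 0.19  0.68 -0.03  2.08  0.05  0.38 -1.59]
[459.7, -124.5, 130, -7.65] dp [-10.5, -1.2, 32.3] tw [0.0, -0.004, 0.002] rows 1
[444.8, -122.5, 110, -7.65] dp [-15.0, 0.0, 20.0] tw [0.0, 0.0, 0.0] rows 1
```

View pics/g.png

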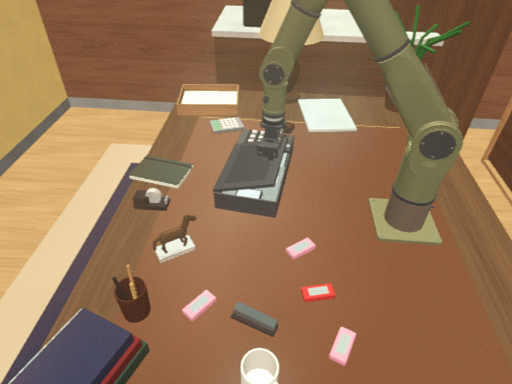

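Request:
step_arm --motion '[{"dp": [-10, 0, 20], "twist": [0, 0, 0], "hand": -1}, {"dp": [-16, 0, 34], "twist": [0, 0, 0], "hand": -1}, {"dp": [-22, 0, 42], "twist": [0, 0, 0], "hand": -1}, {"dp": [-22, 0, 46], "twist": [0, 0, 0], "hand": -1}]'

```text
clock: 21.52
tool_pos: [0.448, -0.1241, 0.1164]
eef_rot: [0.998, -0.066, 0.001, 0.0]
contact_force: [0.3, -0.2, 5.9]
opening: 0.002
finger_force: 2.8
```

Request:
step_arm --motion '[{"dp": [0, 0, 3], "twist": [0, 0, 0], "hand": -1}, {"dp": [0, 0, 6], "twist": [0, 0, 0], "hand": -1}, {"dp": [0, 0, 8], "twist": [0, 0, 0], "hand": -1}]'

```text
clock: 21.9
tool_pos: [0.4469, -0.1239, 0.1082]
eef_rot: [0.998, -0.066, 0.0, 0.0]
contact_force: [-2.6, 1.3, 31.5]
opening: 0.004
finger_force: 15.7
```

Run:
```python
from h import *
legs()
```

```text
t 21.9 at [ 446.9 -123.9  108.2] yaw [ -7.5  -0.  180. ] open 0.004 ff 15.7 F [-2.6  1.3 31.5] q [ 0.18  0.77 -0.02  2.17  0.06  0.2  -1.59]
```

Request:
step_arm --motion '[{"dp": [0, 0, -20], "twist": [0, 0, 0], "hand": -1}, {"dp": [0, 0, -60], "twist": [0, 0, 0], "hand": -1}, {"dp": [0, 0, -60], "twist": [0, 0, 0], "hand": -1}]'

```text
clock: 22.28
tool_pos: [0.448, -0.1242, 0.1694]
eef_rot: [0.998, -0.066, 0.002, 0.0]
contact_force: [-0.3, 0.1, -0.1]
opening: 0.002
finger_force: 0.0
```

Run:
```python
from h import *
s=snap('top','i.png');c=cloud(s)
a=np.radians(-7.65); q=c.reshape(-1,3)*1000; d=q[:,:2]-[534,-136.5]
X=d[:,0]*np.cos(a)+d[:,1]*np.sin(a); Y=-d[:,0]*np.sin(a)+d[:,1]*np.cos(a); Z=q[:,2]
for x in(-100,-60,0,60,100):
  k=(abs(X-x)<8)&(Y>-140)&(Y<140)&(Z>50)&(Z<130);print(x,k.sum(),np.median(Z[k]).round(1))
k=(Y<-153)&(Y>-270)&(abs(X)<100)&(abs(Z-88)<4);print('console',np.median(Z[k]))
objs(c,.0925,.102,((.35,.75),(-.45,-.27)))
s=snap('side');objs(cloud(s),.0925,.102,((.35,.75),(-.45,-.27)))
K=lambda x,y,z:[*[round(float(v),1) for v in S(x,y,(503.2,-344.2))],z,-7.65]
legs(K(54,0,165),K(54,0,125),K(54,0,113))
```

```text
-100 88 85.8
-60 89 86.5
0 181 86.4
60 367 86.8
100 355 86.0
console 87.11718103090749
px 338 175 c 562 -317 size 19 18 yaw 87.5 z 99 n 33
px 349 176 c 557 -354 size 21 19 yaw -14.6 z 99 n 30
px 359 177 c 553 -389 size 18 18 yaw -4.9 z 100 n 23
px 337 185 c 526 -312 size 20 18 yaw 1.0 z 99 n 31
px 348 187 c 521 -349 size 19 19 yaw -17.4 z 100 n 30
px 358 188 c 516 -383 size 19 18 yaw 85.8 z 99 n 33
px 336 196 c 490 -308 size 19 18 yaw 75.7 z 98 n 30
px 347 197 c 487 -344 size 21 18 yaw 0.2 z 98 n 34
px 357 198 c 480 -379 size 21 18 yaw -2.7 z 98 n 29
px 335 206 c 455 -303 size 19 17 yaw 88.1 z 99 n 32
px 346 207 c 450 -339 size 19 17 yaw 75.2 z 100 n 27
px 356 209 c 445 -375 size 21 19 yaw -18.5 z 99 n 32
t 22.38 at [ 446.6 -123.8  167.4] yaw [ -7.5  -0.  180. ] open 0.007 ff 0.0 F [ 0.1 -0.2  0.8] q [ 0.19  0.65 -0.03  2.14  0.05  0.36 -1.59]
[556.7, -351.4, 165, -7.65] dp [138.9, 211.2, 2.5] tw [0.0, -0.0, 0.002] rows 5
[556.7, -351.4, 125, -7.65] dp [0.0, -0.0, 40.0] tw [0.0, 0.0, 0.0] rows 1
[556.7, -351.4, 113, -7.65] dp [0.0, -0.0, 12.0] tw [0.0, 0.0, 0.0] rows 1
```

View pics/i.png

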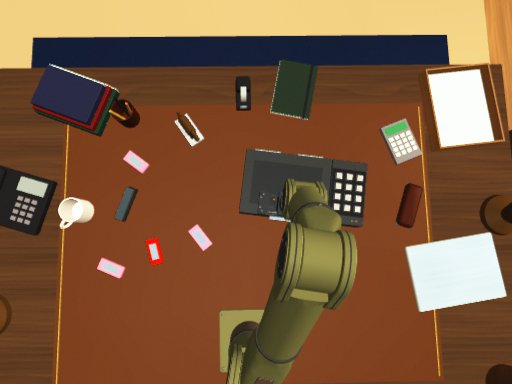

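The lid is shut flush (85.8–86.8 mm, console 87). Next is key 2.

Request:
step_arm --motion '[{"dp": [139, 211, 2], "twist": [0, 0, 0], "hand": -1}, {"dp": [139, 211, 2], "twist": [0, 0, 0], "hand": -1}, {"dp": [139, 211, 2], "twist": [0, 0, 0], "hand": -1}, {"dp": [139, 211, 2], "twist": [0, 0, 0], "hand": -1}, {"dp": [139, 211, 2], "twist": [0, 0, 0], "hand": -1}]'

```text
clock: 23.0
tool_pos: [0.5564, -0.357, 0.1634]
eef_rot: [0.998, -0.069, -0.0, 0.002]
contact_force: [-1.2, 0.8, -0.8]
opening: 0.007
finger_force: 0.0
```

Request:
step_arm --motion '[{"dp": [0, 0, 30], "twist": [0, 0, 0], "hand": -1}, {"dp": [0, 0, 40], "twist": [0, 0, 0], "hand": -1}, {"dp": [0, 0, 40], "twist": [0, 0, 0], "hand": -1}]'

```text
clock: 23.38
tool_pos: [0.5561, -0.3498, 0.1242]
eef_rot: [0.998, -0.065, -0.002, -0.001]
contact_force: [0.2, -0.2, -0.8]
opening: 0.001
finger_force: 0.0
```

Run:
```python
from h import *
K=lambda x,y,z:[*[round(float(v),1) for v in S(x,y,(503.2,-344.2))],z,-7.65]
legs(K(54,0,113))
```

```text
t 23.38 at [ 556.1 -349.8  124.2] yaw [  -7.4    0.2 -179.9] open 0.001 ff 0.0 F [ 0.2 -0.2 -0.8] q [ 0.54  0.9  -0.09  1.57  0.11  0.69 -1.3 ]
[556.7, -351.4, 113, -7.65] dp [0.9, 1.6, 11.2] tw [-0.002, 0.003, 0.003] rows 1
```

Request:
step_arm --motion '[{"dp": [0, 1, 5], "twist": [0, 0, 0], "hand": -1}, {"dp": [0, 1, 10], "twist": [0, 0, 0], "hand": -1}, {"dp": [0, 1, 12], "twist": [0, 0, 0], "hand": -1}, {"dp": [0, 1, 12], "twist": [0, 0, 0], "hand": -1}]'

```text
clock: 23.88
tool_pos: [0.5574, -0.3525, 0.1142]
eef_rot: [0.998, -0.066, 0.001, 0.0]
contact_force: [0.9, 1.2, 4.7]
opening: 0.005
finger_force: 2.1
```

Request:
step_arm --motion '[{"dp": [0, 0, 2], "twist": [0, 0, 0], "hand": -1}, {"dp": [0, 0, 2], "twist": [0, 0, 0], "hand": -1}]'

```text
clock: 24.12
tool_pos: [0.5574, -0.3525, 0.1134]
eef_rot: [0.998, -0.066, 0.001, 0.0]
contact_force: [-2.1, 1.4, 12.5]
opening: 0.007
finger_force: 6.4
```

Run:
```python
from h import *
K=lambda x,y,z:[*[round(float(v),1) for v in S(x,y,(503.2,-344.2))],z,-7.65]
legs(K(54,0,135),K(-18,36,135),K(54,0,135),K(18,0,135),K(-54,-36,135))
```

```text
t 24.12 at [ 557.4 -352.5  113.4] yaw [-7.5e+00 -1.0e-01  1.8e+02] open 0.007 ff 6.4 F [-2.1  1.4 12.5] q [ 0.54  0.91 -0.09  1.57  0.11  0.66 -1.3 ]
[556.7, -351.4, 135, -7.65] dp [-0.8, -1.0, -21.6] tw [0.001, -0.002, 0.002] rows 1
[490.2, -306.1, 135, -7.65] dp [-71.9, -36.0, -0.0] tw [0.0, 0.0, 0.0] rows 2
[556.7, -351.4, 135, -7.65] dp [71.9, 36.0, 0.0] tw [0.0, 0.0, 0.0] rows 2
[521.0, -346.6, 135, -7.65] dp [-36.0, -0.0, -0.0] tw [0.0, 0.0, 0.0] rows 1
[444.9, -372.7, 135, -7.65] dp [-71.9, 36.0, 0.0] tw [0.0, 0.0, 0.0] rows 2
```

Request:
step_arm --motion '[{"dp": [0, -1, -22], "twist": [0, 0, 0], "hand": -1}, {"dp": [0, -1, -22], "twist": [0, 0, 0], "hand": -1}, {"dp": [-37, -19, -22], "twist": [0, 0, 0], "hand": -1}, {"dp": [-73, -37, -22], "twist": [0, 0, 0], "hand": -1}, {"dp": [-73, -37, -22], "twist": [0, 0, 0], "hand": -1}]'

```text
clock: 24.75
tool_pos: [0.4854, -0.3037, 0.1323]
eef_rot: [0.998, -0.065, -0.003, -0.001]
contact_force: [0.3, -1.0, 0.4]
opening: 0.005
finger_force: 0.0
```

Run:
```python
from h import *
K=lambda x,y,z:[*[round(float(v),1) for v in S(x,y,(503.2,-344.2))],z,-7.65]
legs(K(-18,36,113))
```

```text
t 24.75 at [ 485.4 -303.7  132.3] yaw [  -7.5    0.4 -179.9] open 0.005 ff 0.0 F [ 0.3 -1.   0.4] q [ 0.53  0.8  -0.08  1.83  0.12  0.52 -1.33]
[490.2, -306.1, 113, -7.65] dp [5.2, 1.7, 19.3] tw [-0.002, 0.007, 0.003] rows 1
```

Request:
step_arm --motion '[{"dp": [1, 1, 0], "twist": [0, 0, 0], "hand": -1}, {"dp": [1, 1, 8], "twist": [0, 0, 0], "hand": -1}]'

```text
clock: 25.0
tool_pos: [0.4917, -0.3082, 0.1254]
eef_rot: [0.998, -0.066, 0.001, 0.001]
contact_force: [0.5, 0.4, -0.0]
opening: 0.005
finger_force: 0.0
```

Run:
```python
from h import *
K=lambda x,y,z:[*[round(float(v),1) for v in S(x,y,(503.2,-344.2))],z,-7.65]
legs(K(-18,36,113))
```

```text
t 25.0 at [ 491.7 -308.2  125.4] yaw [ -7.5  -0.2 179.9] open 0.005 ff 0.0 F [ 0.5  0.4 -0. ] q [ 0.53  0.82 -0.08  1.82  0.12  0.51 -1.33]
[490.2, -306.1, 113, -7.65] dp [-1.8, -1.9, 12.4] tw [0.001, -0.003, 0.002] rows 1
```

Aligned. I press key 7, lift and return above key 2.

Request:
step_arm --motion '[{"dp": [0, -1, 7], "twist": [0, 0, 0], "hand": -1}, {"dp": [0, -1, 12], "twist": [0, 0, 0], "hand": -1}, {"dp": [0, -1, 14], "twist": [0, 0, 0], "hand": -1}, {"dp": [0, -1, 14], "twist": [0, 0, 0], "hand": -1}]'

```text
clock: 25.5
tool_pos: [0.4908, -0.3065, 0.1133]
eef_rot: [0.998, -0.066, 0.001, 0.001]
contact_force: [-3.1, 1.8, 17.6]
opening: 0.006
finger_force: 8.6
```

Request:
step_arm --motion '[{"dp": [0, 0, -22], "twist": [0, 0, 0], "hand": -1}, {"dp": [0, 0, -22], "twist": [0, 0, 0], "hand": -1}, {"dp": [36, 18, -22], "twist": [0, 0, 0], "hand": -1}, {"dp": [72, 36, -22], "twist": [0, 0, 0], "hand": -1}, {"dp": [72, 36, -22], "twist": [0, 0, 0], "hand": -1}]'

```text
clock: 26.12
tool_pos: [0.5588, -0.3525, 0.1323]
eef_rot: [0.998, -0.066, 0.001, 0.0]
contact_force: [0.1, 0.7, 0.1]
opening: 0.003
finger_force: 0.0
```

Request:
step_arm --motion '[{"dp": [0, 0, 0], "twist": [0, 0, 0], "hand": -1}, {"dp": [0, 0, 8], "twist": [0, 0, 0], "hand": -1}, {"dp": [0, 0, 8], "twist": [0, 0, 0], "hand": -1}]'

```text
clock: 26.5
tool_pos: [0.5557, -0.3504, 0.1245]
eef_rot: [0.998, -0.065, -0.001, -0.001]
contact_force: [0.9, -0.2, 1.1]
opening: 0.007
finger_force: 0.0
```

Run:
```python
from h import *
K=lambda x,y,z:[*[round(float(v),1) for v in S(x,y,(503.2,-344.2))],z,-7.65]
legs(K(54,0,113))
```

```text
t 26.5 at [ 555.7 -350.4  124.5] yaw [  -7.5    0.2 -179.9] open 0.007 ff 0.0 F [ 0.9 -0.2  1.1] q [ 0.54  0.9  -0.09  1.57  0.11  0.69 -1.3 ]
[556.7, -351.4, 113, -7.65] dp [1.1, 0.9, 11.5] tw [-0.001, 0.003, 0.003] rows 1
```

Request:
step_arm --motion '[{"dp": [0, 1, 7], "twist": [0, 0, 0], "hand": -1}, {"dp": [0, 1, 11], "twist": [0, 0, 0], "hand": -1}, {"dp": [0, 1, 14], "twist": [0, 0, 0], "hand": -1}, {"dp": [0, 1, 14], "twist": [0, 0, 0], "hand": -1}]'

```text
clock: 27.0
tool_pos: [0.5569, -0.3523, 0.1134]
eef_rot: [0.998, -0.066, 0.0, 0.0]
contact_force: [-3.6, 2.4, 13.9]
opening: 0.01
finger_force: 6.7
```

Key 2 bottomed at 13.9 N. Next is key 5.

Request:
step_arm --motion '[{"dp": [0, 0, -22], "twist": [0, 0, 0], "hand": -1}, {"dp": [0, 0, -22], "twist": [0, 0, 0], "hand": -1}, {"dp": [-36, 0, -22], "twist": [0, 0, 0], "hand": -1}, {"dp": [-36, 0, -22], "twist": [0, 0, 0], "hand": -1}, {"dp": [-36, 0, -14], "twist": [0, 0, 0], "hand": -1}]'

```text
clock: 27.62
tool_pos: [0.522, -0.3477, 0.1253]
eef_rot: [0.998, -0.066, 0.001, 0.0]
contact_force: [-0.0, 0.2, 0.4]
opening: 0.006
finger_force: 0.0
```

Run:
```python
from h import *
K=lambda x,y,z:[*[round(float(v),1) for v in S(x,y,(503.2,-344.2))],z,-7.65]
legs(K(18,0,113))
```

```text
t 27.62 at [ 522.  -347.7  125.3] yaw [-7.5e+00 -1.0e-01  1.8e+02] open 0.006 ff 0.0 F [-0.   0.2  0.4] q [ 0.56  0.86 -0.09  1.67  0.12  0.61 -1.29]
[521.0, -346.6, 113, -7.65] dp [-1.2, -1.0, 12.3] tw [0.0, -0.002, 0.002] rows 1
```

Request:
step_arm --motion '[{"dp": [-1, 0, 7], "twist": [0, 0, 0], "hand": -1}, {"dp": [-1, 0, 12], "twist": [0, 0, 0], "hand": -1}, {"dp": [-1, 0, 14], "twist": [0, 0, 0], "hand": -1}, {"dp": [-1, 0, 14], "twist": [0, 0, 0], "hand": -1}]'

```text
clock: 28.12
tool_pos: [0.5212, -0.3471, 0.1133]
eef_rot: [0.998, -0.065, 0.001, 0.0]
contact_force: [-2.8, 3.3, 14.7]
opening: 0.003
finger_force: 7.8
```

Request:
step_arm --motion '[{"dp": [0, 0, -22], "twist": [0, 0, 0], "hand": -1}, {"dp": [0, 0, -22], "twist": [0, 0, 0], "hand": -1}, {"dp": [-36, 18, -22], "twist": [0, 0, 0], "hand": -1}, {"dp": [-72, 36, -22], "twist": [0, 0, 0], "hand": -1}, {"dp": [-72, 36, -22], "twist": [0, 0, 0], "hand": -1}]'

```text
clock: 28.75
tool_pos: [0.4394, -0.3754, 0.1323]
eef_rot: [0.998, -0.068, -0.003, 0.0]
contact_force: [0.6, -0.4, 0.7]
opening: 0.003
finger_force: 0.0
```

Request:
step_arm --motion '[{"dp": [0, 0, 0], "twist": [0, 0, 0], "hand": -1}, {"dp": [0, 0, 8], "twist": [0, 0, 0], "hand": -1}, {"dp": [0, 0, 8], "twist": [0, 0, 0], "hand": -1}]'

```text
clock: 29.12
tool_pos: [0.4446, -0.3726, 0.1245]
eef_rot: [0.998, -0.065, -0.0, -0.001]
contact_force: [0.4, -1.0, 0.0]
opening: 0.004
finger_force: 0.0
```

Run:
```python
from h import *
K=lambda x,y,z:[*[round(float(v),1) for v in S(x,y,(503.2,-344.2))],z,-7.65]
legs(K(-54,-36,113))
```

```text
t 29.12 at [ 444.6 -372.6  124.5] yaw [  -7.4    0.  -179.9] open 0.004 ff 0.0 F [ 0.4 -1.   0. ] q [ 0.68  0.82 -0.1   1.81  0.15  0.51 -1.22]
[444.9, -372.7, 113, -7.65] dp [0.3, 0.1, 11.5] tw [-0.001, 0.001, 0.004] rows 1
```

Request:
step_arm --motion '[{"dp": [0, 0, 7], "twist": [0, 0, 0], "hand": -1}, {"dp": [0, 0, 11], "twist": [0, 0, 0], "hand": -1}, {"dp": [0, 0, 14], "twist": [0, 0, 0], "hand": -1}, {"dp": [0, 0, 14], "twist": [0, 0, 0], "hand": -1}]'

```text
clock: 29.62
tool_pos: [0.4448, -0.3735, 0.1133]
eef_rot: [0.998, -0.065, 0.001, 0.0]
contact_force: [-1.1, 1.7, 16.1]
opening: 0.007
finger_force: 7.9
```

Request:
step_arm --motion '[{"dp": [0, 0, -25], "twist": [0, 0, 0], "hand": -1}, {"dp": [0, 0, -70], "twist": [0, 0, 0], "hand": -1}, {"dp": [0, 0, -110], "twist": [0, 0, 0], "hand": -1}, {"dp": [0, 0, -110], "twist": [0, 0, 0], "hand": -1}]'

```text
clock: 30.12
tool_pos: [0.4454, -0.3749, 0.2244]
eef_rot: [0.998, -0.066, 0.003, 0.002]
contact_force: [0.1, 0.0, -0.3]
opening: 0.006
finger_force: 0.0
```

Run:
```python
from h import *
s=snap('top');c=cloud(s)
q=c.reshape(-1,3)*1000; a=np.radians(-7.65); d=q[:,:2]-[534,-136.5]
X=d[:,0]*np.cos(a)+d[:,1]*np.sin(a); Y=-d[:,0]*np.sin(a)+d[:,1]*np.cos(a); Z=q[:,2]
for x in(-100,100):
  k=(abs(X-x)<8)&(Y>-140)&(Y<140)&(Z>50)&(Z<110);print(x,k.sum(),np.median(Z[k]).round(1))
objs(c,.0925,.102,((.35,.75),(-.45,-.27)))
legs()
```

```text
-100 383 86.0
100 351 86.2
px 338 175 c 561 -317 size 18 18 yaw -2.6 z 101 n 24
px 349 176 c 558 -353 size 22 18 yaw 89.9 z 99 n 28
px 359 177 c 552 -389 size 18 18 yaw 75.0 z 98 n 26
px 337 185 c 527 -312 size 18 18 yaw -3.0 z 99 n 27
px 347 186 c 522 -349 size 19 17 yaw 79.1 z 99 n 24
px 359 188 c 514 -385 size 25 17 yaw 15.5 z 99 n 27
px 337 196 c 492 -308 size 22 20 yaw -8.0 z 99 n 29
px 335 206 c 455 -301 size 19 18 yaw 88.0 z 98 n 31
t 30.18 at [ 444.3 -374.1  222.5] yaw [-7.500e+00 -1.000e-01  1.799e+02] open 0.002 ff 0.0 F [-0.4  0.2  0.2] q [ 0.69  0.68 -0.13  1.75  0.12  0.72 -1.2 ]
```

The lid is seated, the visible keys are up, and the arm is clear.

```bash
python3 -c "
from plant import r
print(r.finish_job())"
```

```text
the job is handed in; nothing more can be done
None
```

The silver bar, backup drive and coin tin (the only valuables out) are in the safe, the lid is snapped shut, 2-7-2-5 and the bottom right-hand key were each pressed fully down, and the job is handed in; the hand-in call returned no verdict.

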